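# Clip the long sample tube into the tube rocker

## Robot

A 6-joint arm with a two-finger parallel gripper is mounted at the origin on the work surface. World frame = base frame: x ahead of the robot, y to its left, z up, the work surface at z = 0. Lengths are in m, angles in rad, forces in N, time in s.
With the tool pointing down it reaches from about 0.25 to 0.725 m from the base axis. Payload 4 kg.
Tool frame: the origin (TCP) lies midway between the tips of the shut fingers; the grasp point (between the pads) lies 19 mm behind it; x points along the fingers, y is the direction in which the jaws open and shut, and the axes are right-handed (so a half turn about x gives the same grasp; the last joint's range is limited). The gripper opens to 85 mm and grips with 20 to 120 N. Pads are 22 mm wide; open, the fingers measure 114 mm over their backs; the gripper's body (76 mm by 85 mm) begins 54 mm behind the grasp point. The pads swing forward as they close: fully open they stand 13 mm farther back than shut.
Start: joints at [1.24, 0.241, 0.005, 1.335, 0, 1.571], TCP at [0.162, 0.473, 0.231] pointing down, gripper open.
Joint ranges: [-2.72, 2.72], [-1.05, 1.87], [-1.09, 1.28], [-1.99, 2.15], [-1.42, 1.44], [-3.14, 3.14]. Speed limits (rad/s): [2.79, 2.79, 3.14, 3.14, 3.14, 3.14].

## Interface

Orientations are given as a unit quaternion [x, y, z, w].
In Python, from workcell import * gives the robot as it stands.
- The arm moves only by the tool play_rows, never from a script. Its argument "plan" is a list of rows, each a list of 7 numbers: the shift along the tool's x, y, z in mm, then the turn, a rotation vector about the tool's x, y, z in rad, then the closure, from -1 (fully open) to 1 (shut). In form: [[x, y, z, rx, ry, rz, grip], ...]. A call has 1 to 20 rows; each row shifts and turns the commanded pose from where the row before left it, along the tool's axes as they then stand; what a row does not reach is not made up. A row lasts 1/12 s, in which the tool goes at most 41.7 mm and 7.16 degrees, less where a joint would pass 70% of its speed; a pose out of reach is approached as far as the arm can. A call with a gripper value outside its range is refused whole. The fingers move at their own pace and stop on an object; the grip force is fixed at half the most. Time passes only in rows, so rows that do not move let the fingers close. It gives the time, the measured TCP pose, the force and the opening at its end, in the units of the state.
- get_obs(): the state, without advancing time (a new reading comes with each control period).
- camera(name): name is "side" or "top"; returns a dict with "frame" (384x512x3 uint8, red, green, blue), "depth" (384x512 float32, m along the optical axis (not along the pixel's ray), 0 where there is no reading), "fx", "fy", "cx", "cy" (pixels), "distortion" ([k1, k2, p1, p2, k3] as OpenCV has them; the pictures are not rectified), "camera_from_world" (4x4, takes a point from world to camera coordinates). Camera axes: x right, y up, looking along -z (the intrinsics and any distortion apply to the point x, -y, -z); pixel columns grow to the right and rows downward; lengths in m; the calibration is good to about 2 mm. A picture is of the moment at which its call begins.
- job_done(): hands the job in, once; it reports no verdict.
Trained networks look in a picture, given as the dict that the camera call returned (one of the last four; its "shot" number tells which), for a name from the list of things; names that differ only in an ending like _2 or _b are one class to them, and where a whole thing is asked for, a point or a joint stands for the part that bears it (a point fixed in the world has none). Each returns a list of dicts, best first, with "confidence" (0 to 1); they miss things now and then, are a little off and sometimes report something else, mostly with a low value. They report only what shows in the picture. A call takes as long as a camera call. They do not tell look-alikes from the thing itself.
- search_frame(thing, picture): "centre" ([x, y, z] in m, in world coordinates, good to about 4 mm: the middle of the surface that is visible of it).
- pinpoint(thing, picture): "centre" ([x, y, z] in m, in world coordinates, good to about 4 mm: a listed point, or the origin of a listed thing).
The state is a dict: "clock": time; "joint_pos": joint angles; "joint_vel": joint speeds; "tau": joint torques, N m; "eef_pos": TCP position; "tool_rot": TCP orientation; "ft_force": force on the tool from outside, world axes, zero at the start; "ft_torque": the same for the moment, N m; "grip_width": finger opening in m.
Only numpy, scipy, OpenCV 4.12 (cv2) and the standard library are available. Lean on these libraries where they do the work, as an engineer would, in place of code of your own. Each camera call takes 0.05 s, during which the arm holds its last target. There are 200 camera calls.

## Task

Load the tube rocker on the bench: lay the long stoppered tube across both of its forks, about as much sticking out at each end, and press it straight down past the sprung jaw until it sits fully home and the jaw has closed over it. Leave the short tube lying in the wooden rest.

Things in the scene. Friction and masses are not known exactly. Their poses are not given: they have to be found in the camera images.
- long_tube_mid (a point): Middle of the long tube, on its axis: white plastic, 180 mm long, 20 mm diameter, 30-65 g, black stopper at one end; y runs along it to the stopper. Lies level in one trough of a low wooden rest, axis 46 mm above the bench, on two cross-bars (12 mm thick, tops 44 mm high) 80 mm apart; under its middle only a board 8 mm high, so grasp it there from above. Either way round will do.
- short_tube_mid (a point): Middle of the short tube, on its axis; it stays where it is. Same white tube with black stopper, 110 mm long, 20 mm diameter, in the rest's other trough, parallel to the long tube and about 99 mm from it. y runs along it to its stopper.
- seat (a point): Where the long tube's middle belongs, 68 mm above the bench; y along the seated tube, x from fixed walls to jaw, z up. Rocker: fixed black box 130 x 190 mm (x, y), top 30 mm high; steel forks at y = +-60 mm, 14 mm wide, clear between for fingers. In each: floor 10 mm below this point; wall face at x = -11.5 mm, to 24 mm above it, flared out to 37 mm above; lip at x = +12.5 mm, ends 4 mm below.
- jaw (a joint): Rocker's sprung jaw, an arm at each fork: 0 rad closed (spring returns it), grows outwards, about 0.1 as the tube passes. Its roller noses (7 mm) hang over at x = +8 mm, 13 mm above the seat point; ramps rise outwards to x = 26, 32 mm up. A tube let down rests on them, axis about 23 mm above the seat; 10-20 N more pushes it past. Hinge shaft between forks at x = 19, 28 mm below the seat.
Things that resemble listed ones, but are neither listed nor needed, are in the scene too. What is shaped like the part that bears long_tube_mid but blue or orange is not meant.

How it is judged:
On the way:
1. the long tube, over the rocker, forces the sprung jaw open (value of joint jaw above 0.04 rad and horizontal distance between long_tube_mid and seat below 0.03 m and z of long_tube_mid in the frame of seat above 0.006 m), for 0.02 s.
At the end, for the whole second after the job is handed in: The long tube lies at rest on the floors of both forks (its middle within 6 mm sideways, 4 mm in height and 20 mm lengthways of the seat, level and in line), the jaw is closed over it (below 0.04 rad), and the short tube is still in its trough (within 30 mm of its start) (x of long_tube_mid in the frame of seat between -0.006 and 0.006 m and y of long_tube_mid in the frame of seat between -0.02 and 0.02 m and z of long_tube_mid in the frame of seat between -0.005 and 0.004 m and angle between the y axis of long_tube_mid and the y axis of seat, either way round below 0.12 rad and value of joint jaw below 0.04 rad and linear speed of long_tube below 0.02 m/s and distance of short_tube_mid from where it was at the start of the episode below 0.03 m); the robot touches nothing.
It fails at once if the short tube is taken out of its trough or knocked away (distance of short_tube_mid from where it was at the start of the episode above 0.03 m).
It also fails if it takes over 38 s, if anything falls off the work surface, if the arm or the gripper's body presses on something with over 40 N, if the wrist force passes 120 N, or if a joint passes its speed limit or range.

## Working session

There is one attempt and no reset: what is moved stays moved. The work goes in short steps, Python scripts to look and compute and a tool call to move; the robot and the scene stay as the last step left them, time stands still between calls to the robot, and variables do not carry over. Pictures are saved under pics/ and viewed, about 8 in all and at most 12, crops included, and the job is handed in when it is done.

Besides the shell and the picture viewer there is one more tool, called after "Call:" by a JSON object that holds its "api" and its "payload", one argument or row to a line. play_rows: Moves the arm, as the interface text tells. Its arguments: {"type":"object","properties":{"plan":{"type":"array","items":{"type":"array","items":{"type":"number"}}}},"required":["plan"]}

```bash
mkdir -p pics; cat > h.py <<'E'
from workcell import *
import numpy as np, cv2
def save(c,n): cv2.imwrite('pics/'+n,cv2.cvtColor(c['frame'],cv2.COLOR_RGB2BGR))
def cloud(c):
    h,w=c['depth'].shape; u,v=np.meshgrid(np.arange(w),np.arange(h))
    K=np.array([[c['fx'],0,c['cx']],[0,c['fy'],c['cy']],[0,0,1]])
    p=cv2.undistortPoints(np.stack([u,v],-1).reshape(-1,1,2).astype(float),K,np.array(c['distortion'],float)).reshape(h,w,2)
    d=c['depth']; X=np.stack([p[...,0]*d,-p[...,1]*d,-d],-1)
    T=np.linalg.inv(np.array(c['camera_from_world'])); P=X@T[:3,:3].T+T[:3,3]
    P[d==0]=np.nan
    return P
E
python3 - <<'E'
from h import *
o=get_obs(); print(o['clock'],o['eef_pos'],o['tool_rot'],o['ft_force'],o['grip_width'])
for n in ('top','side'):
    c=camera(n); save(c,n+'0.png'); np.savez(n+'0.npz',P=cloud(c),f=c['frame'])
    print(n,np.linalg.inv(np.array(c['camera_from_world']))[:3].round(3).tolist())
    for t in ('long_tube_mid','short_tube_mid','seat','jaw'):
        print(t,[(np.round(r['centre'],4).tolist(),round(r['confidence'],2)) for r in pinpoint(t,c)[:4]])
E
```

```text
0.0 [0.16217362 0.47231387 0.23039688] [ 0.11568274  0.69758651 -0.11714607  0.69732873] [-0.03489178 -0.33383811  0.52659018] 0.08551243969187573
top [[-0.055, 0.974, -0.222, 0.232], [-0.998, -0.054, 0.008, -0.078], [-0.004, 0.222, 0.975, 1.13]]
long_tube_mid [([0.4772, -0.4117, 0.0087], 0.82), ([0.3932, -0.02, 0.009], 0.77), ([0.2824, 0.2106, 0.0121], 0.76), ([0.5035, -0.1967, 0.0499], 0.72)]
short_tube_mid []
seat [([0.5544, 0.1802, 0.0653], 0.83)]Traceback (most recent call last):
  File "<stdin>", line 7, in <module>
ValueError: it knows: long_tube_mid, seat, short_tube_mid
```

View pics/top0.png

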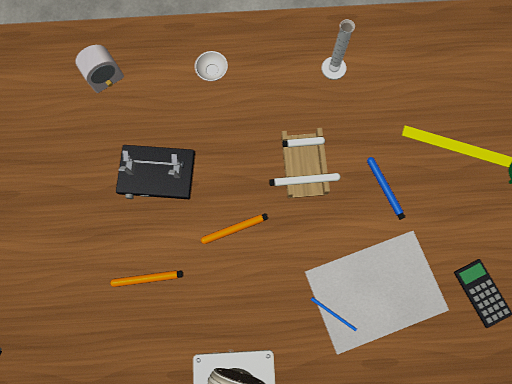

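The top picture shows the long tube at about (305,180) with its stopper at the left. The short tube is at (303,142), and the rocker is at (155,172) with forks at (126,163) and (176,166). Next I'll measure the cloud and look from the side.

```bash
python3 - <<'E'
from h import *
c=camera('side'); save(c,'side0.png'); np.savez('side0.npz',P=cloud(c),f=c['frame'])
for t in ('long_tube_mid','short_tube_mid','seat'):
    print(t,[(np.round(r['centre'],4).tolist(),round(r['confidence'],2)) for r in pinpoint(t,c)[:5]])
d=np.load('top0.npz');P=d['P'];f=d['f'].astype(int)
def line(sel,name):
    q=P[sel]; q=q[~np.isnan(q[:,0])]
    m=q[:,:2].mean(0); w,v=np.linalg.eigh(np.cov((q[:,:2]-m).T)); a=v[:,1]; s=(q[:,:2]-m)@a
    mid=m+a*(s.min()+s.max())/2
    print(name,len(q),'mid',mid.round(4),'ax',a.round(3),'len',np.ptp(s).round(3),'ztop',np.percentile(q[:,2],[50,90]).round(4))
Z=P[...,2]
for (n,y0,y1) in (('long',168,192),('short',130,152)):
    w=np.zeros(Z.shape,bool); w[y0:y1,262:345]=1
    line(w&(Z>.046),n)
# height map of the rocker
w=P[140:202,112:200]; g=np.nan_to_num(w[...,2]*1000).astype(int)
for r in range(0,62,2): print(140+r,' '.join('%3d'%x for x in g[r,::2]))
print(P[163,126],P[166,176],P[145,123],P[200,190],P[194,118],P[149,195])
b=cv2.resize(cv2.imread('pics/top0.png')[135:210,105:205],(800,600),interpolation=cv2.INTER_CUBIC);cv2.imwrite('pics/top0c.png',b)
E
```

```text
long_tube_mid [([0.5027, -0.2018, 0.0455], 0.87), ([0.4782, -0.4133, 0.0085], 0.71), ([0.2819, 0.2076, 0.0088], 0.64), ([0.3938, -0.0164, 0.0116], 0.57)]
short_tube_mid [([0.6018, -0.2034, 0.0396], 0.78)]
seat [([0.5538, 0.184, 0.0683], 0.89)]
long 576 mid [ 0.5022 -0.2028] ax [-0.031  1.   ] len 0.179 ztop [0.0543 0.0579]
short 342 mid [ 0.6017 -0.2071] ax [-0.008  1.   ] len 0.106 ztop [0.054  0.0572]
140   0   3   0  -5  -6   2   1  -3  -2  -1   1   2   0   4   1  -2   2  -1   0   0   0   0   2   3   1  -4   0   0   3   3   2   0   0  -2  -1   2  -1  -2   0   0  -2  -1   0   0
142   0   0   2   0   0   0   0   4   1   0   1   0  -1   0   0  -1   0   0   0   1  -3   2   1   2  -1   0  -6   1   1   0  -1  -3   1  -3   0   4   1  -1  -1   0   1   1  -3   1
144  -2   0   2  -3   3   0   1  -1   0  -1  -2  -1   0   2   2  -1   0  -1   1   0   0   0   0   3  -4  -2   0   0  -1   0  -1   2   2   1  -3   5   0   0  -2   1   0   1  -1   0
146   0   1  -1  -1  -3   0  31  30  32  32  30  26  32  32  27  27  30  27  25   0   0  -1   0   0  -2   2  -4  -4  -2   0   2   0   1   0  -2   0   0  
[... 4414 characters left out ...]
  10  12  14  13  12  19  17  17  22  24  26  27  30  23  27  28  29  24  34  30  27  27  28  17  -1   3  -1  -1
198  -1   0   0   1   3  -1   0   0  14  14  21  -3  -2   0  -1   0  -5  -2   0   3  -1  -3  -3   0   0  -1  -1   0   0   3   0   0   9  13  17  14  19   0  19   0  -1  -4  -1   2
200   0   4   0   0   0  -2   2   0   0   0   0   2   0   0   1  -1   2   1   0   2   0   3   0   0   0   0  -1   1   0   3   0   0   0   3   1   0   0  -2  -4   2  -2   0   1   0
[0.57716462 0.25273401 0.02900017] [0.55356798 0.1185453  0.05664268] [0.62613817 0.26074144 0.03035426] [0.47593395 0.09331889 0.00262324] [ 0.50346823  0.28200574 -0.00210485] [ 6.15086534e-01  7.76455515e-02 -4.45193162e-04]
```

View pics/side0.png

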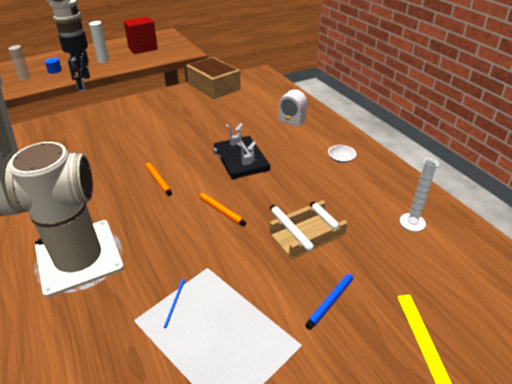

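View pics/top0c.png

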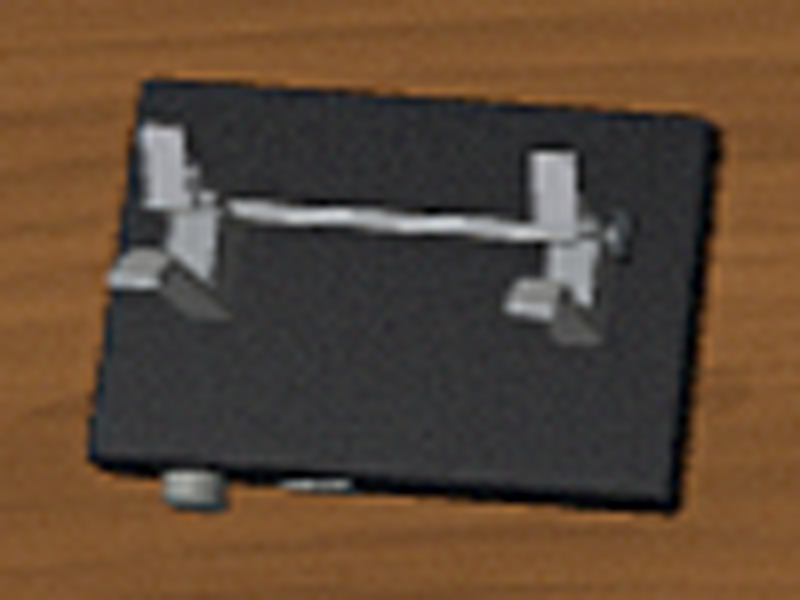

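The side view shows the rest at (308,228) with the white tubes, and the rocker at (240,155). The crop shows that the fixed walls are on the near side (low world x) and the sprung jaw ramps are on the far side. Now to fit the rocker's yaw and fork positions.

```bash
python3 - <<'E'
import numpy as np,cv2
for n,b in (('top',(140,205,105,205)),('side',(110,190,200,285))):
    d=np.load(n+'0.npz');P=d['P'][b[0]:b[1],b[2]:b[3]].reshape(-1,3); P=P[~np.isnan(P[:,0])]
    P=P[(abs(P[:,0]-.545)<.12)&(abs(P[:,1]-.18)<.14)]
    q=P[(P[:,2]>.024)&(P[:,2]<.034)]; r=cv2.minAreaRect((q[:,:2]*1000).astype(np.float32)); print(n,'box',r)
    w,h,a=r[1][0],r[1][1],r[2]
    yaw=np.radians(a if h>w else a-90); R=np.array([[np.cos(yaw),-np.sin(yaw)],[np.sin(yaw),np.cos(yaw)]])
    print('yaw',np.degrees(yaw)); s=(P[:,:2]-[.554,.182])@R
    hi=P[:,2]>.05
    for sy in (1,-1):
        m=hi&(s[:,1]*sy>0); 
        print('fork',sy,'n',m.sum(),'y ctr pct',np.percentile(s[m,1],[2,50,98]).round(4))
        for zl,zh in ((.05,.064),(.064,.08),(.08,.09),(.09,.095),(.095,.102),(.102,.112)):
            k=m&(P[:,2]>zl)&(P[:,2]<zh)
            for nm,kk in (('wall',k&(s[:,0]<0)),('jaw',k&(s[:,0]>=0))):
                if kk.sum()>3: print('  ',zl,nm,kk.sum(),'x',np.percentile(s[kk,0],[5,50,95]).round(4),'y',np.percentile(s[kk,1],[5,50,95]).round(4))
E
```

```text
top box ((548.8873901367188, 177.6873016357422), (190.97288513183594, 140.25341796875), 82.73306274414062)
yaw -7.266937255859374
fork 1 n 183 y ctr pct [0.0481 0.053  0.0629]
   0.05 wall 31 x [-0.0154 -0.0076 -0.0003] y [0.0482 0.0512 0.0611]
   0.05 jaw 36 x [0.0011 0.0073 0.0179] y [0.0481 0.0515 0.0614]
   0.064 wall 9 x [-0.0163 -0.0148 -0.0133] y [0.0491 0.0517 0.0602]
   0.064 jaw 8 x [0.0078 0.0149 0.0191] y [0.0488 0.0506 0.055 ]
   0.08 wall 4 x [-0.0156 -0.0138 -0.0121] y [0.0485 0.049  0.0524]
   0.08 jaw 30 x [0.0048 0.0093 0.0179] y [0.0488 0.0551 0.0623]
   0.09 wall 5 x [-0.0159 -0.0121 -0.0117] y [0.0501 0.0548 0.0631]
   0.09 jaw 14 x [0.0122 0.0161 0.0198] y [0.0492 0.0535 0.0595]
   0.095 wall 14 x [-0.022  -0.0159 -0.0126] y [0.0487 0.056  0.062 ]
   0.095 jaw 18 x [0.0176 0.0221 0.0259] y [0.0504 0.0558 0.061 ]
   0.102 wall 14 x [-0.0252 -0.023  -0.0192] y [0.0488 0.0554 0.0614]
fork -1 n 156 y ctr pct [-0.0716 -0.0663 -0.058 ]
   0.05 wall 21 x [-0.0154 -0.0048 -0.0006] y [-0.0715 -0.0688 -0.0585]
   0.05 jaw 32 x [0.0015 0.0065 0.0158] y [-0.0717 -0.0665 -0.
[... 1457 characters left out ...]

   0.05 wall 33 x [-0.0205 -0.0102 -0.001 ] y [-0.0718 -0.0674 -0.0588]
   0.05 jaw 23 x [0.0018 0.0081 0.012 ] y [-0.0713 -0.0666 -0.0568]
   0.064 wall 12 x [-0.0203 -0.0193 -0.0161] y [-0.0724 -0.0685 -0.0594]
   0.064 jaw 9 x [0.0027 0.0119 0.0135] y [-0.0694 -0.0661 -0.0626]
   0.08 wall 10 x [-0.0204 -0.0181 -0.0076] y [-0.0717 -0.0682 -0.0612]
   0.08 jaw 19 x [0.0009 0.0063 0.013 ] y [-0.072  -0.0656 -0.0561]
   0.09 jaw 6 x [0.0086 0.0134 0.0164] y [-0.0694 -0.0634 -0.0575]
   0.095 wall 6 x [-0.0274 -0.0244 -0.0216] y [-0.0696 -0.0682 -0.0657]
   0.095 jaw 7 x [0.0147 0.0189 0.0204] y [-0.0717 -0.0676 -0.0595]
   0.102 wall 5 x [-0.0307 -0.0281 -0.0262] y [-0.069  -0.0623 -0.0601]
```

Results:
- **Long tube:** middle (0.502, -0.203), axis yaw about 91.8°.
- **Seat:** about (0.553, 0.178), yaw about -7.3°.
- **Tool:** its y axis is now at yaw 71°, so turning by rx = +1.208 puts it at 1.8°.

I'll turn the tool first, then travel above the tube.

Call:
{"api": "play_rows", "payload": {
  "plan": [
    [0,0,0,0.1208,0,0,-1],
    [0,0,0,0.1208,0,0,-1],
    [0,0,0,0.1208,0,0,-1],
    [0,0,0,0.1208,0,0,-1],
    [0,0,0,0.1208,0,0,-1],
    [0,0,0,0.1208,0,0,-1],
    [0,0,0,0.1208,0,0,-1],
    [0,0,0,0.1208,0,0,-1],
    [0,0,0,0.1208,0,0,-1],
    [0,0,0,0.1208,0,0,-1],
    [0,0,0,0,0,0,-1]
  ]
}}

```text
clock: 1.32
eef_pos: [0.1624, 0.4729, 0.2313]
tool_rot: [0.492, 0.507, -0.492, 0.507]
ft_force: [-0.1, -0.7, 0.2]
grip_width: 0.0853
```

Call:
{"api": "play_rows", "payload": {
  "plan": [
    [0,15.9,34.3,0,0,0,-1],
    [0,15.9,34.3,0,0,0,-1],
    [0,15.9,34.3,0,0,0,-1],
    [0,15.9,34.3,0,0,0,-1],
    [0,15.9,34.3,0,0,0,-1],
    [0,15.9,34.3,0,0,0,-1],
    [0,15.9,34.3,0,0,0,-1],
    [0,15.9,34.3,0,0,0,-1],
    [0,15.9,34.3,0,0,0,-1],
    [0,15.9,34.3,0,0,0,-1],
    [0,15.9,34.3,0,0,0,-1],
    [0,15.9,34.3,0,0,0,-1],
    [0,15.9,34.3,0,0,0,-1],
    [0,15.9,34.3,0,0,0,-1],
    [0,15.9,34.3,0,0,0,-1],
    [0,15.9,34.3,0,0,0,-1],
    [0,15.9,34.3,0,0,0,-1],
    [0,15.9,34.3,0,0,0,-1],
    [0,15.9,34.3,0,0,0,-1],
    [0,15.9,34.3,0,0,0,-1]
  ]
}}

```text
clock: 2.98
eef_pos: [0.5026, -0.2045, 0.2313]
tool_rot: [0.491, 0.509, -0.491, 0.509]
ft_force: [1.2, 0.1, -0.0]
grip_width: 0.0852
```

Call:
{"api": "play_rows", "payload": {
  "plan": [
    [0,0,0,0,0,0,-1],
    [0,0,0,0,0,0,-1],
    [0,0,0,0,0,0,-1]
  ]
}}

```text
clock: 3.23
eef_pos: [0.5016, -0.2023, 0.2308]
tool_rot: [0.492, 0.509, -0.492, 0.508]
ft_force: [-0.8, -0.1, -0.1]
grip_width: 0.0857
```

Call:
{"api": "play_rows", "payload": {
  "plan": [
    [25,0,0,0,0,0,-1],
    [25,0,0,0,0,0,-1],
    [25,0,0,0,0,0,-1],
    [25,0,0,0,0,0,-1],
    [20,0,0,0,0,0,-1],
    [20,0,0,0,0,0,-1],
    [15,0,0,0,0,0,-1],
    [15,0,0,0,0,0,-1],
    [10,0,0,0,0,0,-1],
    [10,0,0,0,0,0,-1],
    [6,0,0,0,0,0,-1],
    [5,0,0,0,0,0,-1],
    [0,0,0,0,0,0,-1],
    [0,0,0,0,0,0,-1]
  ]
}}

```text
clock: 4.4
eef_pos: [0.5024, -0.2026, 0.0306]
tool_rot: [0.492, 0.508, -0.492, 0.508]
ft_force: [-0.6, -0.4, 0.0]
grip_width: 0.0856
```

Call:
{"api": "play_rows", "payload": {
  "plan": [
    [0,0,0,0,0,0,1],
    [0,0,0,0,0,0,1],
    [0,0,0,0,0,0,1],
    [0,0,0,0,0,0,1],
    [0,0,0,0,0,0,1],
    [0,0,0,0,0,0,1],
    [0,0,0,0,0,0,1],
    [0,0,0,0,0,0,1],
    [0,0,0,0,0,0,1],
    [0,0,0,0,0,0,1],
    [0,0,0,0,0,0,1],
    [0,0,0,0,0,0,1]
  ]
}}

```text
clock: 5.4
eef_pos: [0.5024, -0.2027, 0.0306]
tool_rot: [0.492, 0.508, -0.492, 0.508]
ft_force: [-0.3, 0.4, 4.8]
grip_width: 0.018
```

Call:
{"api": "play_rows", "payload": {
  "plan": [
    [-5,0,0,0,0,0,1],
    [-10,0,0,0,0,0,1],
    [-15,0,0,0,0,0,1],
    [-25,0,0,0,0,0,1],
    [-25,0,0,0,0,0,1],
    [-25,0,0,0,0,0,1],
    [-25,0,0,0,0,0,1],
    [-20,0,0,0,0,0,1],
    [0,0,0,0,0,0,1],
    [0,0,0,0,0,0,1]
  ]
}}

```text
clock: 6.23
eef_pos: [0.5029, -0.2029, 0.1818]
tool_rot: [0.492, 0.507, -0.492, 0.509]
ft_force: [0.3, 0.7, -1.7]
grip_width: 0.0184
```

```bash
cat > tube.py <<'E'
from h import *
def tube(n,tag):
    c=camera(n); save(c,f'{n}{tag}.png'); P=cloud(c); o=get_obs(); e=np.array(o['eef_pos']); f=c['frame'].astype(int)
    # points around the held tube, away from the fingers
    m=(abs(P[...,0]-e[0])<.04)&(abs(P[...,1]-e[1])<.11)&(abs(P[...,1]-e[1])>.03)&(P[...,2]>e[2]-.02)&(P[...,2]<e[2]+.05)
    q=P[m]; print(n,'eef',e.round(4),'grip',round(o['grip_width'],4),'F',np.round(o['ft_force'],1),'n',len(q))
    mu=q.mean(0); w,v=np.linalg.eigh(np.cov((q-mu).T)); a=v[:,2]*np.sign(v[1,2]); s=(q-mu)@a
    print('  centre',(mu+a*(s.min()+s.max())/2).round(4),'axis',a.round(3),'len',np.ptp(s).round(3),'std',np.sqrt(w).round(4),'ztop95',np.percentile(q[:,2],95).round(4))
    return c,P
E
python3 - <<'E'
from tube import *
for n in('top','side'): tube(n,'1')
a=cv2.imread('pics/side1.png')[110:290,200:400]; cv2.imwrite('pics/side1c.png',cv2.resize(a,(660,594),interpolation=cv2.INTER_CUBIC))
E
```

```text
top eef [ 0.5019 -0.2025  0.1802] grip 0.0182 F [-0.8 -0.6 -1.2] n 0tube.py:7: RuntimeWarning: Mean of empty slice.
  mu=q.mean(0); w,v=np.linalg.eigh(np.cov((q-mu).T)); a=v[:,2]*np.sign(v[1,2]); s=(q-mu)@a
  ret = um.true_divide(
  avg = a.mean(axis, **keepdims_kw)
tube.py:7: RuntimeWarning: Degrees of freedom <= 0 for slice
  mu=q.mean(0); w,v=np.linalg.eigh(np.cov((q-mu).T)); a=v[:,2]*np.sign(v[1,2]); s=(q-mu)@a
  c *= np.true_divide(1, fact)
  c *= np.true_divide(1, fact)
Traceback (most recent call last):
  File "tube.py", line 7, in tube
    mu=q.mean(0); w,v=np.linalg.eigh(np.cov((q-mu).T)); a=v[:,2]*np.sign(v[1,2]); s=(q-mu)@a
                      ~~~~~~~~~~~~~~^^^^^^^^^^^^^^^^^^
numpy.linalg.LinAlgError: Eigenvalues did not converge
```

```bash
python3 - <<'E'
from h import *
c=camera('side'); save(c,'side1.png')
a=cv2.imread('pics/side1.png')[60:300,180:420]; a=cv2.resize(a,(400,400))
b=cv2.imread('pics/top1.png')[100:260,220:380]; b=cv2.resize(b,(400,400)); cv2.imwrite('pics/both1.png',np.hstack([a,b]))
E
```

```text
(no output)
```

View pics/both1.png

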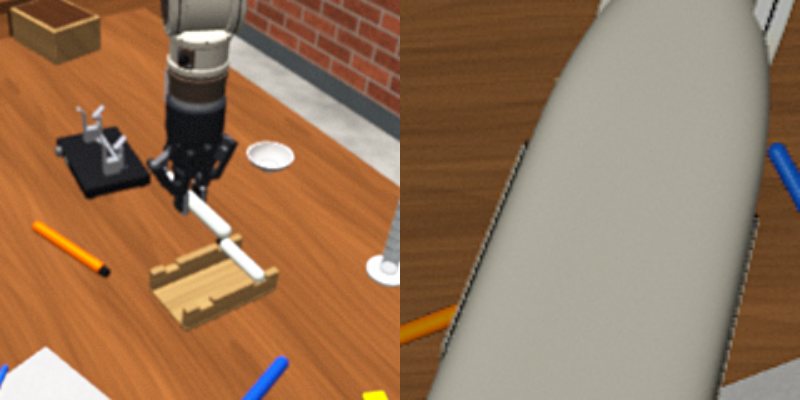

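The long tube is held and lifted clear, and the short tube is still in its rest. The arm blocks the top camera, so I'll measure the held tube from the side camera.

```bash
python3 - <<'E'
from tube import *
c,P=tube('side','2')
e=np.array(get_obs()['eef_pos'])
f=c['frame'].astype(int); white=(f.min(-1)>150)&((f.max(-1)-f.min(-1))<30)
m=white&(abs(P[...,0]-e[0])<.04)&(abs(P[...,1]-e[1])<.11)&(P[...,2]>e[2]-.02)&(P[...,2]<e[2]+.06)
q=P[m]; vv,uu=np.nonzero(m); print(len(q),uu.min(),uu.max(),vv.min(),vv.max())
for y0 in np.arange(-.3,-.1,.02):
    k=(q[:,1]>y0)&(q[:,1]<y0+.02)
    if k.sum()>3: print(round(y0,2),k.sum(),np.median(q[k],0).round(4),'ztop',np.percentile(q[k,2],95).round(4))
E
```

```text
side eef [ 0.5011 -0.2021  0.1788] grip 0.0181 F [ 0.6 -0.4 -0.6] n 199
  centre [ 0.4972 -0.2157  0.2009] axis [0.007 1.    0.027] len 0.147 std [0.003  0.0051 0.03  ] ztop95 0.2048
265 281 317 164 203
-0.3 38 [ 0.4981 -0.2844  0.1997] ztop 0.2051
-0.28 54 [ 0.4959 -0.2701  0.2021] ztop 0.2058
-0.26 57 [ 0.4958 -0.2492  0.2014] ztop 0.2042
-0.24 55 [ 0.4945 -0.2302  0.2012] ztop 0.2038
-0.22 48 [ 0.4983 -0.213   0.202 ] ztop 0.2148
-0.2 4 [ 0.5054 -0.1973  0.2009] ztop 0.202
-0.16 9 [ 0.5001 -0.1497  0.2028] ztop 0.2039
```

Call:
{"api": "play_rows", "payload": {
  "plan": [
    [0,0,0,0.0795,0,0,1],
    [0,0,0,0.0795,0,0,1],
    [0,0,-15,0,0,0,1],
    [0,0,-30,0,0,0,1],
    [0,0,-30,0,0,0,1],
    [0,0,-30,0,0,0,1],
    [0,0,-30,0,0,0,1],
    [0,0,-30,0,0,0,1],
    [0,0,-30,0,0,0,1],
    [0,0,-30,0,0,0,1],
    [0,0,-30,0,0,0,1],
    [0,0,-30,0,0,0,1],
    [0,0,-30,0,0,0,1],
    [0,0,-30,0,0,0,1],
    [0,0,-30,0,0,0,1],
    [0,2,-9,0,0,0,1],
    [0,0,0,0,0,0,1],
    [0,0,0,0,0,0,1],
    [0,0,0,0,0,0,1]
  ]
}}

```text
clock: 7.97
eef_pos: [0.5522, 0.1768, 0.1794]
tool_rot: [-0.53, -0.467, 0.532, -0.467]
ft_force: [0.3, -0.5, 0.2]
grip_width: 0.0181
```

Call:
{"api": "play_rows", "payload": {
  "plan": [
    [15,0,0,0,0,0,1],
    [15,0,0,0,0,0,1],
    [10,0,0,0,0,0,1],
    [10,0,0,0,0,0,1],
    [0,0,0,0,0,0,1],
    [0,0,0,0,0,0,1]
  ]
}}

```text
clock: 8.47
eef_pos: [0.5524, 0.1773, 0.1298]
tool_rot: [-0.53, -0.467, 0.531, -0.467]
ft_force: [1.1, 0.1, -0.8]
grip_width: 0.0179
```

```bash
python3 - <<'E'
from tube import *
c,P=tube('side','3'); o=get_obs(); x,y,z,w=o['tool_rot']
print('yaw',np.degrees(np.arctan2(1-2*(x*x+z*z),2*(x*y-z*w))))
c=camera('top'); save(c,'top3.png')
a=cv2.imread('pics/side3.png')[90:190,190:310]; a=cv2.resize(a,(480,400),interpolation=cv2.INTER_CUBIC)
b=cv2.imread('pics/top3.png')[100:250,90:210]; b=cv2.resize(b,(320,400)); cv2.imwrite('pics/both3.png',np.hstack([a,b]))
yaw=np.radians(-7.3); R=np.array([[np.cos(yaw),-np.sin(yaw)],[np.sin(yaw),np.cos(yaw)]])
Q=P.reshape(-1,3); s=(Q[:,:2]-[.553,.178])@R
m=(abs(s[:,0])<.05)&(abs(s[:,1])<.11)&(Q[:,2]>.05)&(Q[:,2]<.18)
for y0 in np.arange(-.11,.11,.02):
    k=m&(s[:,1]>y0)&(s[:,1]<y0+.02)&(Q[:,2]>.125)&(Q[:,2]<.17)
    if k.sum()>3: print(round(y0,2),k.sum(),'x',np.percentile(s[k,0],[5,50,95]).round(4),'z',np.percentile(Q[k,2],[5,50,95]).round(4),'y',np.percentile(s[k,1],[0,100]).round(4))
E
```

```text
side eef [0.553  0.1777 0.1306] grip 0.0178 F [ 0.9 -0.4 -0.5] n 109
  centre [0.5462 0.1779 0.1509] axis [0.11  0.994 0.015] len 0.184 std [0.0037 0.0053 0.0483] ztop95 0.1549
yaw -7.3170682685786765
-0.11 4 x [-0.0065 -0.0027 -0.0007] z [0.1422 0.1466 0.1517] y [-0.0929 -0.0901]
-0.09 42 x [-0.0122 -0.0057  0.003 ] z [0.1401 0.1506 0.1548] y [-0.0899 -0.0701]
-0.07 29 x [-0.0121 -0.0077  0.0035] z [0.144  0.1521 0.1542] y [-0.0698 -0.0502]
-0.05 25 x [-0.0131 -0.0073  0.0018] z [0.1444 0.1524 0.1553] y [-0.0497 -0.0304]
-0.03 84 x [-0.0218 -0.0078  0.0161] z [0.1384 0.1533 0.1676] y [-0.0296 -0.01  ]
-0.01 65 x [-0.0252 -0.0048  0.0196] z [0.1397 0.1544 0.1667] y [-0.0099  0.0093]
0.01 8 x [-0.0021  0.001   0.0065] z [0.1501 0.1526 0.1558] y [0.01  0.026]
0.07 9 x [-0.0114 -0.0094 -0.0043] z [0.146  0.151  0.1533] y [0.0706 0.0874]
```

View pics/both3.png

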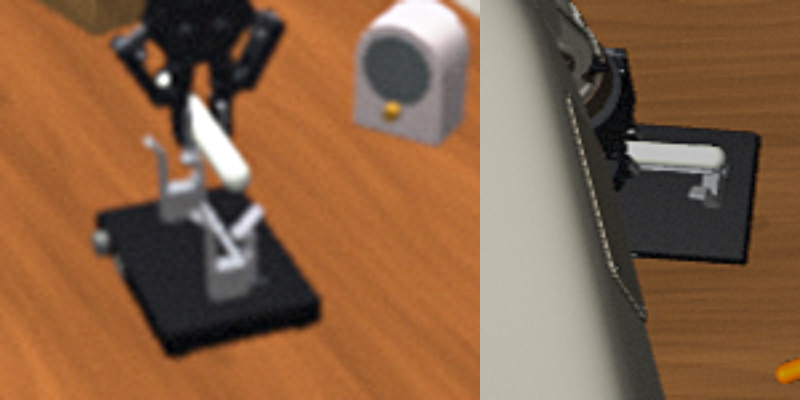

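The tube is level, aligned and centred over the forks, with its ends at about ±90 mm along y. I'll descend to contact and then press.

Call:
{"api": "play_rows", "payload": {
  "plan": [
    [10,0,0,0,0,0,1],
    [10,0,0,0,0,0,1],
    [8,0,0,0,0,0,1],
    [6,0,0,0,0,0,1],
    [5,0,0,0,0,0,1],
    [4,0,0,0,0,0,1],
    [3,0,0,0,0,0,1],
    [3,0,0,0,0,0,1],
    [0,0,0,0,0,0,1]
  ]
}}

```text
clock: 9.32
eef_pos: [0.5526, 0.178, 0.0807]
tool_rot: [-0.53, -0.467, 0.531, -0.467]
ft_force: [-0.1, -0.6, -0.5]
grip_width: 0.0183
```

Call:
{"api": "play_rows", "payload": {
  "plan": [
    [3,0,0,0,0,0,1],
    [3,0,0,0,0,0,1],
    [2,0,0,0,0,0,1],
    [0,0,0,0,0,0,1]
  ]
}}

```text
clock: 9.65
eef_pos: [0.5523, 0.1786, 0.0763]
tool_rot: [0.531, 0.468, -0.53, 0.467]
ft_force: [-7.2, -0.8, 15.2]
grip_width: 0.0179
```

Call:
{"api": "play_rows", "payload": {
  "plan": [
    [2,0,0,0,0,0,1],
    [2,0,0,0,0,0,1],
    [2,0,0,0,0,0,1],
    [0,0,0,0,0,0,1]
  ]
}}

```text
clock: 9.98
eef_pos: [0.5505, 0.1788, 0.0679]
tool_rot: [-0.53, -0.469, 0.531, -0.466]
ft_force: [-5.8, 1.9, 3.6]
grip_width: 0.0183
```

Call:
{"api": "play_rows", "payload": {
  "plan": [
    [2,0,0,0,0,0,1],
    [2,0,0,0,0,0,1],
    [2,0,0,0,0,0,1],
    [0,0,0,0,0,0,1]
  ]
}}

```text
clock: 10.32
eef_pos: [0.5505, 0.1783, 0.0601]
tool_rot: [-0.529, -0.469, 0.532, -0.466]
ft_force: [-5.4, 1.3, -1.7]
grip_width: 0.0181
```

Call:
{"api": "play_rows", "payload": {
  "plan": [
    [2,0,0,0,0,0,1],
    [2,0,0,0,0,0,1],
    [2,0,0,0,0,0,1],
    [0,0,0,0,0,0,1]
  ]
}}

```text
clock: 10.65
eef_pos: [0.5526, 0.1778, 0.0545]
tool_rot: [-0.53, -0.467, 0.531, -0.467]
ft_force: [-1.3, 0.0, -5.1]
grip_width: 0.018
```

Call:
{"api": "play_rows", "payload": {
  "plan": [
    [1,0,0,0,0,0,1],
    [1,0,0,0,0,0,1],
    [1,0,0,0,0,0,1],
    [0,0,0,0,0,0,1]
  ]
}}

```text
clock: 10.98
eef_pos: [0.5539, 0.1782, 0.0529]
tool_rot: [0.531, 0.467, -0.53, 0.468]
ft_force: [-0.7, 0.2, -0.3]
grip_width: 0.0179
```

Call:
{"api": "play_rows", "payload": {
  "plan": [
    [1,0,0,0,0,0,1],
    [1,0,0,0,0,0,1],
    [1,0,0,0,0,0,1],
    [0,0,0,0,0,0,1]
  ]
}}

```text
clock: 11.32
eef_pos: [0.5546, 0.1783, 0.0526]
tool_rot: [0.532, 0.466, -0.529, 0.468]
ft_force: [-3.2, -2.0, 13.1]
grip_width: 0.0182
```

```bash
python3 - <<'E'
from tube import *
c,P=tube('side','4')
for r in pinpoint('long_tube_mid',c)[:5]: print(np.round(r['centre'],4),r['confidence'])
a=cv2.imread('pics/side4.png')[90:190,190:310]; a=cv2.resize(a,(720,600),interpolation=cv2.INTER_CUBIC); cv2.imwrite('pics/side4c.png',a)
yaw=np.radians(-7.3); R=np.array([[np.cos(yaw),-np.sin(yaw)],[np.sin(yaw),np.cos(yaw)]])
Q=P.reshape(-1,3); s=(Q[:,:2]-[.553,.178])@R
for lo,hi in((-.092,-.07),(-.05,-.03),(.03,.05),(.07,.092)):
    k=(abs(s[:,0])<.014)&(s[:,1]>lo)&(s[:,1]<hi)&(Q[:,2]>.05)&(Q[:,2]<.12)
    if k.sum()>3: print(lo,k.sum(),'x',np.percentile(s[k,0],[5,50,95]).round(4),'z',np.percentile(Q[k,2],[5,50,95]).round(4))
E
```

```text
side eef [0.5546 0.1783 0.0525] grip 0.0178 F [-2.9 -0.9 12.4] n 290
  centre [0.547  0.1777 0.0657] axis [0.069 0.998 0.003] len 0.181 std [0.0126 0.0189 0.0493] ztop95 0.0956
[ 0.4795 -0.4123  0.0109] 0.9
[ 0.3952 -0.0163  0.0124] 0.78
[0.283  0.2068 0.0112] 0.66
-0.092 41 x [-0.0095 -0.0029  0.0053] z [0.0618 0.0717 0.0768]
-0.05 13 x [-0.0058 -0.0014  0.004 ] z [0.0741 0.0759 0.078 ]
0.07 4 x [-0.0077 -0.0057 -0.0023] z [0.0725 0.0729 0.0757]
```

View pics/side4c.png

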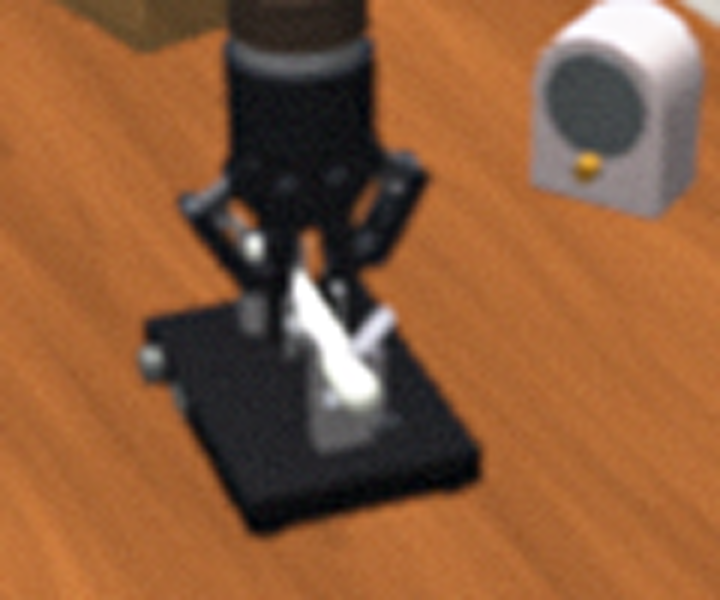

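The tube bottomed out at TCP z = 0.0525 with 13 N upward, its top is at about 0.077, and it lies in both forks under the ramps (crop around (340,350)). I'll ease off the press, release and lift.

Call:
{"api": "play_rows", "payload": {
  "plan": [
    [-1,0,0,0,0,0,1],
    [-1.5,0,0,0,0,0,1],
    [0,0,0,0,0,0,-0.2],
    [0,0,0,0,0,0,-0.2],
    [0,0,0,0,0,0,-0.2],
    [0,0,0,0,0,0,-0.2],
    [0,0,0,0,0,0,-0.2],
    [0,0,0,0,0,0,-0.2],
    [0,0,0,0,0,0,-0.2],
    [0,0,0,0,0,0,-0.2]
  ]
}}

```text
clock: 12.25
eef_pos: [0.5528, 0.1781, 0.0517]
tool_rot: [-0.531, -0.467, 0.531, -0.467]
ft_force: [-0.1, 0.7, 0.4]
grip_width: 0.0514
```

Call:
{"api": "play_rows", "payload": {
  "plan": [
    [-5,0,0,0,0,0,-0.2],
    [-10,0,0,0,0,0,-0.2],
    [-15,0,0,0,0,0,-0.2],
    [-20,0,0,0,0,0,-0.2],
    [-25,0,0,0,0,0,-0.2],
    [-25,0,0,0,0,0,-0.2],
    [-25,0,0,0,0,0,-0.2],
    [-25,0,0,0,0,0,-0.2],
    [0,0,30,0,0,0,-0.2],
    [0,0,35,0,0,0,-0.2],
    [0,0,35,0,0,0,-0.2],
    [0,0,35,0,0,0,-0.2],
    [0,0,35,0,0,0,-0.2],
    [0,0,35,0,0,0,-0.2],
    [0,0,35,0,0,0,-0.2],
    [0,0,35,0,0,0,-0.2],
    [0,0,0,0,0,0,-0.2]
  ]
}}

```text
clock: 13.67
eef_pos: [0.5172, -0.1003, 0.2031]
tool_rot: [-0.532, -0.464, 0.533, -0.466]
ft_force: [0.8, 0.2, -0.2]
grip_width: 0.051
```

```bash
python3 - <<'E'
from tube import *
yaw=np.radians(-7.3); R=np.array([[np.cos(yaw),-np.sin(yaw)],[np.sin(yaw),np.cos(yaw)]])
for n in('top','side'):
    c=camera(n); save(c,n+'5.png'); P=cloud(c)
    for t in('long_tube_mid','short_tube_mid'): print(n,t,[(np.round(r['centre'],4).tolist(),round(r['confidence'],2)) for r in pinpoint(t,c)[:5]])
    Q=P.reshape(-1,3); s=(Q[:,:2]-[.553,.178])@R
    for lo,hi in((-.1,-.07),(-.05,-.02),(-.02,.02),(.02,.05),(.07,.1)):
        k=(abs(s[:,0])<.014)&(s[:,1]>lo)&(s[:,1]<hi)&(Q[:,2]>.05)&(Q[:,2]<.12)
        if k.sum()>3: print(lo,k.sum(),'x',np.percentile(s[k,0],[5,50,95]).round(4),'z',np.percentile(Q[k,2],[5,50,95]).round(4),'y',s[k,1].min().round(4),s[k,1].max().round(4))
    for sy in(1,-1):
        k=(s[:,0]>.005)&(s[:,0]<.05)&(abs(s[:,1]*sy-.06)<.012)&(Q[:,2]>.094)&(Q[:,2]<.106); print(n,'jaw top',sy,k.sum(),np.percentile(s[k,0],[5,50,95]).round(4))
a=cv2.imread('pics/side5.png')[100:180,195:291]; a=cv2.resize(a,(400,400),interpolation=cv2.INTER_CUBIC)
b=cv2.imread('pics/top5.png')[130:210,110:206]; b=cv2.resize(b,(400,400),interpolation=cv2.INTER_CUBIC); cv2.imwrite('pics/both5.png',np.hstack([a,b]))
E
```

```text
top long_tube_mid [([0.4795, -0.4121, 0.0101], 0.95), ([0.2816, 0.2082, 0.0081], 0.9), ([0.5541, 0.184, 0.0696], 0.62)]
top short_tube_mid [([0.6025, -0.2039, 0.0457], 0.79)]
-0.1 64 x [-0.0076  0.      0.009 ] z [0.0679 0.0755 0.0804] y -0.0899 -0.0701
-0.05 95 x [-0.0076 -0.0002  0.0096] z [0.0693 0.0757 0.08  ] y -0.0493 -0.0206
-0.02 128 x [-0.0073 -0.0002  0.01  ] z [0.069  0.0762 0.0799] y -0.0198 0.0191
0.02 94 x [-0.0074 -0.0005  0.0088] z [0.0691 0.0758 0.0804] y 0.02 0.0497
0.07 51 x [-0.0059  0.0003  0.0086] z [0.07   0.0754 0.0796] y 0.0701 0.0899
top jaw top 1 23 [0.0166 0.0216 0.0254]
top jaw top -1 22 [0.0164 0.0217 0.0265]
side long_tube_mid [([0.3956, -0.0183, 0.0115], 0.92), ([0.4746, -0.4103, 0.0114], 0.87), ([0.5511, 0.1771, 0.0662], 0.67), ([0.2823, 0.2086, 0.0055], 0.59)]
side short_tube_mid [([0.6044, -0.2027, 0.0429], 0.66)]
-0.1 44 x [-0.0111 -0.0037  0.0055] z [0.0633 0.0727 0.0775] y -0.0893 -0.07
-0.05 20 x [-0.0065 -0.0021  0.0034] z [0.0729 0.0762 0.0779] y -0.0489 -0.0203
-0.02 44 x [-0.0114 -0.0046  0.0042] z [0.0667 0.0752 0.0791] y -0.0196 0.0193
0.02 32 x [-0.011  -0.0059  0.0025] z [0.0664 0.075  0.0785] y 0.0216 0.0497
0.07 11 x [-0.0071 -0.0015  0.005 ] z [0.073  0.0749 0.0805] y 0.0702 0.0881
side jaw top 1 9 [0.0156 0.0197 0.0221]
side jaw top -1 7 [0.0165 0.0194 0.021 ]
```

View pics/both5.png

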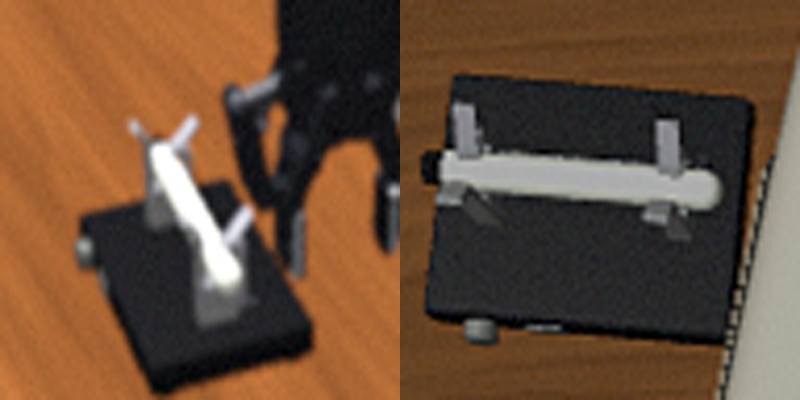

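Both crops show the long tube level across both forks under the noses. The jaw tops are back at their original x (about 0.0217), the tube top is at about 0.078 and the ends are at ±0.09, so I'm handing in.

```bash
python3 -c "
from workcell import *
print(job_done())"
```

```text
the job is handed in; nothing more can be done
None
```

The long tube is loaded in the rocker and the job is handed in, with about 14 s of the 38 s used. I gripped the tube at its middle, lifted it out of the rest, lined it up over both forks and pressed it down past the sprung jaw until it met the fork floors. I then released it and backed the gripper well clear.

What the last checks showed:
- **Pressing:** the upward force was about 15 N as the jaw gave way and fell to about zero after that. It rose to 13 N as the tube met the floors at about the expected height.
- **Tube position:** in the top camera the tube is within about 1 mm of my estimated seat sideways. It is level, its top is at 78–80 mm, and about 90 mm sticks out on each side of the middle.
- **Jaw:** the jaw tips are back where they were before loading, so it has closed. I judged this from the camera clouds; there was no direct joint reading.
- **Short tube:** it is still in its trough; repeated measurements agree to within about 4 mm.

**Disagreements:** the side camera puts the tube about 2–5 mm nearer the fixed walls than the top camera does. It sees mostly the near side of the tube, and it places the forks about 2 mm that way too, so I trusted the top view. The gripper read 18 mm on the 20 mm tube, but the hold stayed firm throughout.

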